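# Find and mark the balance point of a mobile's arm

### The job

Find where this wooden mobile arm balances, so that its hanger can be fitted there: gently slide it lengthwise along the channel of the balancing stand, without lifting it, out over the stand's steel edge, until on its own it only just tips down onto the low rest (right to about 5 mm), and leave it lying tipped. Then mark the point: gently set the brass saddle astride the arm, fully seated, straight above that edge, and let go. Leave everything else on the bench where it is.

Things in the scene. Friction and masses are not known exactly. Their poses are not given: they have to be found in the camera images.
- stand: Stand fixed to the bench: grey base 400 x 100 x 12 mm, aluminium bed 220 x 50 mm, top 50 mm above the bench, ending in a dark steel edge (fulcrum). Two fences on it (10 mm high, 8 thick, 25 apart inside, 220 to 20 mm behind the edge) form an open channel. Origin on the bench below the edge's middle; +x: sliding direction, over the edge (world yaw 1.57 +- 0.2); base spans x -240 to +160 mm.
- edge (a point): Middle of the fulcrum edge, at the height of the bed's top (50 mm above the bench); axes as the stand's.
- rest: Low rest fixed on the stand 110 mm beyond the edge: a steel roller 12 mm thick, 50 mm long across the arm, that does not turn. Origin on its axis; its top lies 41 mm above the bench, 9 mm below the bed, so the tipped arm slopes nose down by about 0.08 rad.
- beam: Dark wood arm with brass end sleeves, 360 (x) x 22 x 24 mm (z), 0.40 kg, its x as the stand's. Origin: middle of its underside. Starts flat in the channel, middle 90 to 130 mm behind the edge. A hidden fixed core puts the balance point up to 30 mm either side of the middle. Friction of a finger on its end can keep it from tipping: back off to see. Keep every push and press on it under 15 N.
- saddle: Loose brass saddle, 50 g, on its legs: inverted U 14 mm long (x), 38 wide (y), plate 5 thick; legs 5 thick, 12 long, 28 apart (astride the 22 mm arm); upright grip post 14 x 14 mm on the plate, its top 43 mm above the origin. Origin: middle of the seating face under the plate, 12 mm above the bench at first. x lies along the arm when seated, either way round. Starts beyond either end of the stand.
- block: Plain brass block 30 x 26 x 18 mm, origin under its centre. Leave alone.
- dish: Round glass dish, 54 mm across, 22 mm high, origin under its centre. Leave alone.
- hammer: Bench hammer lying down. Leave alone.
- driver: Screwdriver lying down. Leave alone.
- file: Flat file with black handle, 220 mm long, lying between the robot and the stand. Leave alone.
- tweezers: Long brass tweezers, 165 mm, lying flat. Leave alone.
- jar: Small glass jar, 50 mm across, 60 mm high, origin under its centre. Leave alone.
There are look-alikes about, which are no part of the job. What is shaped like the saddle but green or turquoise is not meant.

How it is judged:
On the way:
1. the arm, slid out, has tipped onto the rest by itself and weighs on it by less than 0.28 N (balance point at most about 7.5 mm past the edge), with the fingers off it and the saddle not yet on it (angle between beam's own z axis and vertical above 0.05 rad and contact force between beam and rest below 0.28 N and y of beam in the frame of stand between -0.008 and 0.008 m and x of beam in the frame of stand between -0.07 and 0.07 m and z of beam in the frame of stand between 0.035 and 0.07 m and contact force between the fingers and beam below 0.05 N and linear speed of beam below 0.01 m/s and height (world z) of saddle below 0.03 m), for 0.2 s.
At the end, for the whole second after the job is handed in: Arm in the channel, tipped over 0.05 rad onto the rest and pressing on it under 0.28 N (balance point at most about 7.5 mm past the edge); saddle seated astride it, its middle within 6 mm of the edge along the slide; all released and at rest (angle between beam's own z axis and vertical above 0.05 rad and contact force between beam and rest below 0.28 N and y of beam in the frame of stand between -0.008 and 0.008 m and x of beam in the frame of stand between -0.07 and 0.07 m and z of beam in the frame of stand between 0.035 and 0.07 m and contact force between the fingers and beam below 0.05 N and linear speed of each of beam, saddle below 0.01 m/s and x of saddle in the frame of edge between -0.006 and 0.006 m and y of saddle in the frame of beam between -0.005 and 0.005 m and z of saddle in the frame of beam between 0.021 and 0.0265 m and angle between the x axis of saddle and the x axis of beam, either way round below 0.25 rad and contact force between the fingers and saddle below 0.05 N); the robot touches nothing.
It fails at once if the arm is pushed, pressed or squeezed with more than 20 N (contact force between the fingers and beam above 20 N).
It fails at once if the saddle is pressed onto the arm with more than 20 N (contact force between saddle and beam above 20 N).
It fails at once if the arm is lifted out of the channel (z of beam in the frame of stand above 0.075 m).
It fails at once if another thing on the bench is moved by more than 15 mm (distance of any of block, dish, hammer, driver, file, tweezers, jar from where it was at the start of the episode above 0.015 m).
It also fails if it takes over 72 s, if anything falls off the work surface, if the arm or the gripper's body presses on something with over 40 N, if the wrist force passes 120 N, or if a joint passes its speed limit or range.

### The arm

A 6-joint arm with a two-finger parallel gripper is mounted at the origin on the work surface. World frame = base frame: x ahead of the robot, y to its left, z up, the work surface at z = 0. Lengths are in m, angles in rad, forces in N, time in s.
With the tool pointing down it reaches from about 0.35 to 0.975 m from the base axis. Payload 17.4 kg.
Tool frame: the origin (TCP) lies on the centre line of the jaws, within the pads' length; the fingertips stand 19 mm ahead of it and the grasp point (between the pads) is the TCP; z points along the fingers, y is the line along which they close (so a half turn about z gives the same grasp; the last joint's range is limited). The gripper opens to 85 mm and grips with 20 to 120 N. Pads are 22 mm wide; open, the fingers measure 114 mm over their backs; the gripper's body (76 mm by 85 mm) begins 54 mm behind the grasp point. The pads swing forward as they close: fully open they stand 13 mm farther back than shut.
Start: joints at [1.075, 0.116, 1.442, -0, 1.584, -0.038], TCP at [0.298, 0.605, 0.218] pointing down, gripper open.
Joint ranges: [-2.83, 2.83], [-0.83, 2.19], [0.07, 2.5], [-1.14, 4.28], [0.01, 3], [-2.97, 2.97]. Speed limits (rad/s): [1.89, 1.89, 2.22, 3.14, 3.14, 3.14].

### API

Orientations are given as a unit quaternion [w, x, y, z].
In Python, from cell import robot gives the robot as it stands. The module is installed in compiled form; this text tells all that it offers.
- The arm moves only by the tool play_rows, never from a script. Its argument "rows" is a list of rows, each an object of numbers: "wx", "wy", "wz": the turn, a rotation vector about the tool's x, y, z in rad; "tx", "ty", "tz": the shift along the tool's x, y, z in mm; "gripper": the opening, from 0 (shut) to 1 (fully open). A call has 1 to 8 rows; each row shifts and turns the commanded pose from where the row before left it, along the tool's axes as they then stand; what a row does not reach is not made up. A row lasts 1/8 s, in which the tool goes at most 62.5 mm and 10.7 degrees, less where a joint would pass 70% of its speed; a pose out of reach is approached as far as the arm can. A call with a gripper value outside its range is refused whole. The fingers move at their own pace and stop on an object; "force" is the grip in N (left out, the last holds). Time passes only in rows, so rows that do not move let the fingers close. It gives the time, the measured TCP pose, the force, the opening and the grip force at its end, in the units of the state.
- robot.observe(): the state, without advancing time (a new reading comes with each control period).
- robot.camera(name): name is "scene" or "top" or "wrist"; returns a dict with "img" (480x640x3 uint8, red, green, blue), "range_z" (480x640 float32, m along the optical axis (not along the pixel's ray), 0 where there is no reading), "mtx" (3x3 intrinsics, pixels), "T" (4x4, takes a point from camera to world coordinates). Camera axes: x right, y up, looking along -z (the intrinsics and any distortion apply to the point x, -y, -z); pixel columns grow to the right and rows downward; lengths in m; the calibration is good to about 2 mm. A picture is of the moment at which its call begins.
- robot.job_done(): hands the job in; it is judged then, once.
Trained networks look in the newest picture that a camera, given by its name, has taken for a name from the list of things; names that differ only in an ending like _2 or _b are one class to them, and where a whole thing is asked for, a point or a joint stands for the part that bears it (a point fixed in the world has none). Each returns a list of dicts, best first, with "p" (0 to 1); they miss things now and then, are a little off and sometimes report something else, mostly with a low value. They report only what shows in the picture. A call takes as long as a camera call. They do not tell look-alikes from the thing itself.
- robot.masks_of(camera, query): "region" (480x640 bool, what is visible of it) and "uv" ([column, row] in pixels, amid what is visible of it).
- robot.landmark_of(camera, query): "uv" ([column, row] in pixels: a listed point, or the origin of a listed thing).
The state is a dict: "time": time; "q": joint angles; "dq": joint speeds; "tau": joint torques, N m; "ee_pos": TCP position; "ee_rot": TCP orientation; "contact_force": force on the tool from outside, world axes, zero at the start; "wrist_torque": the same for the moment, N m; "width": finger opening in m; "grasp_force": force on a finger pad.
Only numpy, scipy, OpenCV 4.12 (cv2) and the standard library are available. Lean on these libraries where they do the work, as an engineer would, in place of code of your own. Each camera call takes 0.05 s, during which the arm holds its last target. There are 200 camera calls.

## Working session

There is one attempt and no reset: what is moved stays moved. The work goes in short steps, Python scripts to look and compute and a tool call to move; the robot and the scene stay as the last step left them, time stands still between calls to the robot, and variables do not carry over. Pictures are saved under pics/ and viewed, at most 10 in all, crops included, and the job is handed in when it is done.

Besides the shell and the picture viewer there is one more tool, called after "Request:" as name(argument=value, ...), one argument or row to a line, values as JSON. play_rows: Moves the arm, as the interface text tells. Its arguments: {"type":"object","properties":{"rows":{"type":"array","items":{"type":"object","properties":{"wx":{"type":"number"},"wy":{"type":"number"},"wz":{"type":"number"},"tx":{"type":"number"},"ty":{"type":"number"},"tz":{"type":"number"},"gripper":{"type":"number"}}}},"force":{"type":"number"}},"required":["rows"]}

```bash
mkdir -p pics; cat > h.py <<'E'
import numpy as np, cv2
from cell import robot
def world(c,uv,z=None):
    K,T=c["mtx"],c["T"]; u,v=uv
    d=np.array([(u-K[0,2])/K[0,0],-(v-K[1,2])/K[1,1],-1.])
    r=T[:3,:3]@d; o=T[:3,3]
    if z is None:
        k=c["range_z"][int(round(v)),int(round(u))]
    else: k=(z-o[2])/r[2]
    return o+k*r
def save(img,n): cv2.imwrite("pics/"+n,cv2.cvtColor(img,cv2.COLOR_RGB2BGR))
def cloud(c):
    K,T=c["mtx"],c["T"]; v,u=np.mgrid[:480,:640]; z=c["range_z"]
    P=np.stack([(u-K[0,2])/K[0,0]*z,-(v-K[1,2])/K[1,1]*z,-z],-1)
    return P@T[:3,:3].T+T[:3,3]
E
python3 - <<'E'
from h import *
c=robot.camera("top"); save(c["img"],"top1.png")
P=cloud(c)
for q in ["stand","edge","rest","beam","saddle","block","file","jar"]:
    for r in robot.landmark_of("top",q)[:3]:
        print(q,round(r["p"],2),np.round(r["uv"]),np.round(world(c,r["uv"]),3))
for r in robot.masks_of("top","saddle"): print("m",r["p"],r["uv"],r["region"].sum())
s=robot.observe(); print(s["time"],s["ee_pos"],s["ee_rot"],s["contact_force"])
E
```

```text
stand 0.68 [260. 257.] [0.549 0.098 0.074]
edge 0.69 [254. 256.] [0.551 0.112 0.073]
edge 0.18 [146. 305.] [0.447 0.362 0.018]
rest 0.61 [208. 252.] [0.565 0.219 0.038]
rest 0.45 [416. 190.] [ 0.705 -0.253  0.023]
beam 0.65 [156. 198.] [0.696 0.353 0.003]
beam 0.6 [300. 259.] [0.544 0.012 0.073]
saddle 0.68 [477. 320.] [ 0.409 -0.378  0.021]
saddle 0.64 [475. 286.] [ 0.483 -0.38   0.017]
saddle 0.61 [487. 250.] [ 0.563 -0.401  0.044]
block 0.61 [146. 306.] [0.446 0.363 0.019]
file 0.69 [421. 187.] [ 0.712 -0.265  0.022]
file 0.6 [255. 323.] [0.405 0.118 0.01 ]
file 0.6 [478. 286.] [ 0.485 -0.382  0.028]
jar 0.57 [464. 186.] [ 0.705 -0.354  0.058]
m 0.73 [477.9, 320.7] 174
m 0.67 [445.6, 287.5] 131
m 0.67 [488.5, 247.8] 98
m 0.62 [515.7, 265.1] 150
m 0.51 [476.8, 285.7] 174
0.5 [0.29834135 0.60547955 0.21838711] [-5.24126707e-06  2.26895493e-01  9.73919111e-01 -1.34917197e-05] [0.26719214 0.10616547 0.12490125]
```

View pics/top1.png

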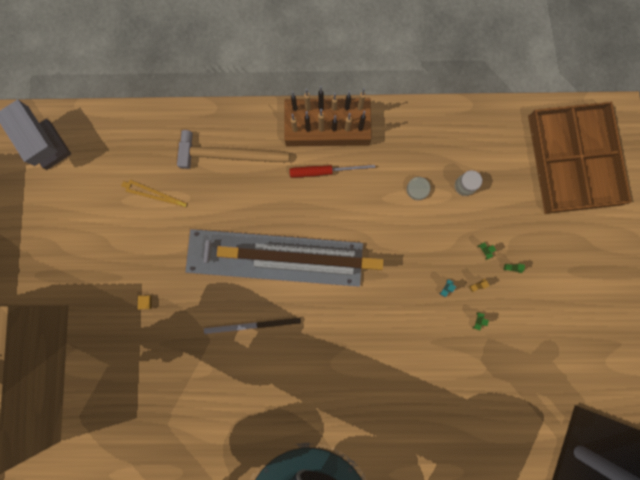

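```bash
python3 - <<'E'
from h import *
c=robot.camera("top"); P=cloud(c); im=c["img"]
save(cv2.resize(im[225:345,425:545],(600,600),interpolation=cv2.INTER_CUBIC),"crop1.png")
X,Y,Z=P[...,0],P[...,1],P[...,2]
roi=(X>.45)&(X<.65)&(Y>-.3)&(Y<.32)
def rect(a,b,n):
    m=roi&(Z>a)&(Z<b); p=P[m][:,:2].astype(np.float32)*1000
    (cx,cy),(w,h),an=cv2.minAreaRect(p); 
    print(n,m.sum(),np.round([cx,cy,w,h,an],1),"medz",np.median(Z[m])); return m
rect(.006,.018,"base");rect(.05-.006,.05+.004,"bed");rect(.056,.064,"fence");m=rect(.068,.08,"beam")
p=P[m]; 
print(np.round(cv2.fitLine(p[:,:2].astype(np.float32),cv2.DIST_HUBER,0,.01,.01).ravel(),4))
m=roi&(Z>.034)&(Z<.045)&(Y>.17);print("roller",m.sum(),P[m].mean(0))
print("brass",world(c,(479,285)),world(c,(479,285),.05))
E
```

```text
base 4654 [ 5.416e+02 -1.030e+01  1.819e+02  5.788e+02  2.000e-01] medz 0.011938409195367927
bed 493 [551.   36.1 379.1  50.4  84.9] medz 0.05022521564421756
fence 692 [549.   14.6 355.4  41.3  84.9] medz 0.05993082597985966
beam 1709 [548.4  14.3 360.2  22.6  84.9] medz 0.07399176165692123
[0.0899 0.996  0.5482 0.0135]
roller 120 [0.56793499 0.22373479 0.03937655]
brass [ 0.48567889 -0.38113861  0.04007755] [ 0.48543283 -0.37799821  0.05      ]
```

View pics/crop1.png

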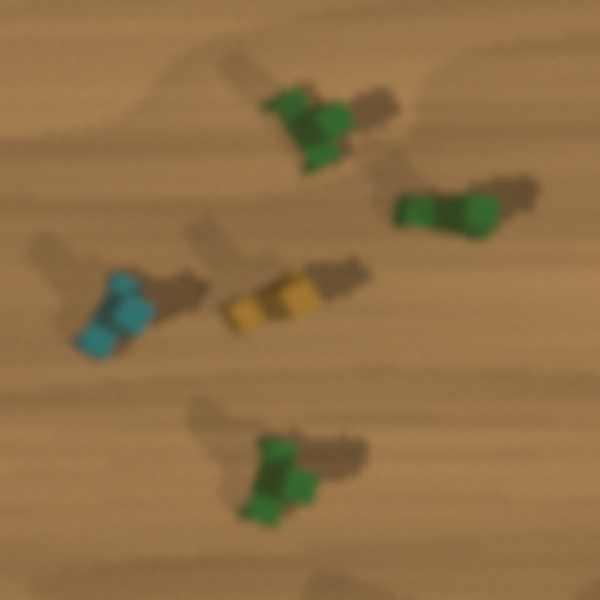

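The crop shows green look-alikes at (487,250), (514,267) and (480,320), and a turquoise one at (448,287). The only brass-coloured saddle is at (479,285), so that is the one meant.

```bash
python3 - <<'E'
from h import *
c=robot.camera("top"); P=cloud(c).reshape(-1,3)
d=np.array([.0899,.996]);n=np.array([-.996,.0899]);o=np.array([.5484,.0143])
a=(P[:,:2]-o)@d*1000;l=(P[:,:2]-o)@n*1000;z=P[:,2]*1000
def ex(m,v): 
    q=np.sort(v[m]); return m.sum(),np.round(q[[0,2,5,-6,-3,-1]],1)
near=(abs(l)<70)&(abs(a)<350)
for y in (-40,40): print("base along",ex((abs(l-y)<8)&(abs(a)<330)&(z>8)&(z<16),a))
print("base lat",ex((abs(a)<100)&(abs(l)<70)&(z>9)&(z<15),l))
print("bed",ex((abs(l)<26)&(abs(l)>13)&(abs(a)<250)&(z>46)&(z<53),a))
print("fence",ex((abs(l)<24)&(abs(l)>13)&(abs(a)<250)&(z>58)&(z<62),a))
print("beam",ex((abs(l)<9)&(abs(a)<250)&(z>70)&(z<78),a))
r=(abs(l)<24)&(abs(l)>14)&(abs(a-215)<40)&(z>30)&(z<44);print("roller",ex(r,a),np.median(a[r]))
E
```

```text
base along (np.int64(1102), array([-138.7, -138.3, -136.6,  258.8,  260. ,  261. ]))
base along (np.int64(1156), array([-329.5, -329.2, -323.1,  259.3,  260.2,  261.9]))
base lat (np.int64(1475), array([-50.9, -50.7, -50.5,  49.3,  49.4,  49.5]))
bed (np.int64(412), array([-118. , -116.8, -115.5,  100.4,  101.1,  101.4]))
fence (np.int64(454), array([-118.6, -116.8, -114.8,   78.9,   80. ,   81. ]))
beam (np.int64(1327), array([-180.2, -179.9, -179.3,  178.2,  178.9,  179.8]))
roller (np.int64(49), array([204.8, 205.1, 205.7, 215.3, 216.1, 216.6])) 211.05834533176898
```

Request:
play_rows(
  rows=[
    {"wz": -0.1835, "gripper": 0},
    {"wz": -0.1835},
    {"tx": -21.6, "ty": -55.8},
    {"tx": -21.6, "ty": -55.8},
    {"tx": -21.6, "ty": -55.8},
    {"tx": -21.6, "ty": -55.8},
    {"tx": -21.6, "ty": -55.8},
    {"tx": -21.6, "ty": -55.8},
  ],
)

```text
$.rows[0]: bad value
```

Request:
play_rows(
  rows=[
    {"tx": -21.6, "ty": -55.8},
    {"tx": -21.6, "ty": -55.8},
    {"tx": -21.6, "ty": -55.8},
    {"tx": -21.6, "ty": -55.8},
    {"tx": -21.6, "ty": -55.8},
    {"tx": -21.6, "ty": -55.8},
    {"tx": -21.6, "ty": -55.8},
    {"tx": -21.6, "ty": -55.8},
  ],
)

```text
$.rows[0]: bad value
```

```bash
cat >> h.py <<'E'
from scipy.spatial.transform import Rotation as Ro
D=np.array([.0899,.996]);N=np.array([-.996,.0899]);O=np.array([.5484,.0143]);  # edge at a=101 mm
def st():
    s=robot.observe(); w,x,y,z=s["ee_rot"]; R=Ro.from_quat([x,y,z,w]).as_matrix()
    p=s["ee_pos"]; print("t",s["time"],"a,l,z mm",np.round([(p[:2]-O)@D*1e3,(p[:2]-O)@N*1e3,p[2]*1e3],1),"xyz",np.round(p,4),"xax",np.round(R[:,0],3),"zax",np.round(R[:,2],3),"F",np.round(s["contact_force"],1),"w",s["width"])
    return s,R
def beam():
    c=robot.camera("top"); P=cloud(c).reshape(-1,3)
    a=(P[:,:2]-O)@D*1000;l=(P[:,:2]-O)@N*1000;z=P[:,2]*1000
    m=(abs(l)<7)&(z>44)&(z<100)&(a>110)&(a<380)
    if m.sum()<20: print("no nose");return
    q=np.sort(a[m]); k=np.polyfit(a[m],z[m],1)
    print("nose a",q[-3],"slope",k[0].round(3),"z at edge",np.polyval(k,101).round(1),"n",m.sum())
E
python3 -c "
from h import *
st();beam()"
```

```text
t 0.6 a,l,z mm [566.4 302.2 218.4] xyz [0.2983 0.6055 0.2184] xax [-0.897  0.442 -0.   ] zax [ 0.  0. -1.] F [-0.   0.6  0.2] w 0.08531616513109301
nose a 207.4749573393006 slope -0.063 z at edge 76.5 n 208
```

Request:
play_rows(
  rows=[
    {"tx": 0, "ty": 0, "tz": 0, "wx": 0, "wy": 0, "wz": -0.1835, "gripper": 0},
    {"tx": 0, "ty": 0, "tz": 0, "wx": 0, "wy": 0, "wz": -0.1835, "gripper": 0},
    {"tx": -21.6, "ty": -55.8, "tz": 0, "wx": 0, "wy": 0, "wz": 0, "gripper": 0},
    {"tx": -21.6, "ty": -55.8, "tz": 0, "wx": 0, "wy": 0, "wz": 0, "gripper": 0},
    {"tx": -21.6, "ty": -55.8, "tz": 0, "wx": 0, "wy": 0, "wz": 0, "gripper": 0},
    {"tx": -21.6, "ty": -55.8, "tz": 0, "wx": 0, "wy": 0, "wz": 0, "gripper": 0},
    {"tx": -21.6, "ty": -55.8, "tz": 0, "wx": 0, "wy": 0, "wz": 0, "gripper": 0},
    {"tx": -21.6, "ty": -55.8, "tz": 0, "wx": 0, "wy": 0, "wz": 0, "gripper": 0},
  ],
)

```text
time: 1.65
ee_pos: [0.3971, 0.2586, 0.2186]
ee_rot: [0.0, 0.045, 0.999, 0.0]
contact_force: [0.8, 0.1, -0.1]
width: -0.0002
grasp_force: 0.0
```

```bash
sed -i 's/(z>44)&(z<100)/(z>52)\&(z<100)/' h.py
python3 -c "
from h import *
st();beam()"
```

```text
t 1.65 a,l,z mm [229.7 172.6 218.6] xyz [0.3971 0.2586 0.2186] xax [-0.996  0.09  -0.001] zax [ 0.001  0.    -1.   ] F [ 0.8  0.1 -0.1] w -0.00018713652029428627
nose a 179.06323072711692 slope 0.002 z at edge 73.8 n 204
```

Request:
play_rows(
  rows=[
    {"tx": -21.6, "ty": -55.6, "tz": 0, "wx": 0, "wy": 0, "wz": 0, "gripper": 0},
    {"tx": -21.6, "ty": -55.6, "tz": 0, "wx": 0, "wy": 0, "wz": 0, "gripper": 0},
    {"tx": -21.6, "ty": -55.6, "tz": 10, "wx": 0, "wy": 0, "wz": 0, "gripper": 0},
    {"tx": -21.6, "ty": -55.6, "tz": 10, "wx": 0, "wy": 0, "wz": 0, "gripper": 0},
    {"tx": -21.6, "ty": -55.6, "tz": 10, "wx": 0, "wy": 0, "wz": 0, "gripper": 0},
    {"tx": -21.6, "ty": -55.6, "tz": 10, "wx": 0, "wy": 0, "wz": 0, "gripper": 0},
    {"tx": -21.6, "ty": -55.6, "tz": 10, "wx": 0, "wy": 0, "wz": 0, "gripper": 0},
    {"tx": -21.6, "ty": -55.6, "tz": 10, "wx": 0, "wy": 0, "wz": 0, "gripper": 0},
  ],
)

```text
time: 2.7
ee_pos: [0.5291, -0.2004, 0.1583]
ee_rot: [0.0, 0.046, 0.999, -0.0]
contact_force: [0.6, -0.3, 0.1]
width: 0.0001
grasp_force: 0.0
```

```bash

python3 -c "
from h import *
st();beam()"
```

```text
t 2.7 a,l,z mm [-2.156e+02 -1.000e-01  1.583e+02] xyz [ 0.5291 -0.2004  0.1583] xax [-0.996  0.091 -0.001] zax [ 0.001 -0.    -1.   ] F [ 0.6 -0.3  0.1] w 0.00012994962032778165
nose a 178.7440915463386 slope 0.011 z at edge 73.3 n 205
```

Request:
play_rows(
  rows=[
    {"tx": 0, "ty": 0, "tz": 38, "wx": 0, "wy": 0, "wz": 0, "gripper": 0},
    {"tx": 0, "ty": 0, "tz": 37, "wx": 0, "wy": 0, "wz": 0, "gripper": 0},
    {"tx": 0, "ty": 6, "tz": 0, "wx": 0, "wy": 0, "wz": 0, "gripper": 0},
    {"tx": 0, "ty": 4, "tz": 0, "wx": 0, "wy": 0, "wz": 0, "gripper": 0},
    {"tx": 0, "ty": 4, "tz": 0, "wx": 0, "wy": 0, "wz": 0, "gripper": 0},
    {"tx": 0, "ty": 3, "tz": 0, "wx": 0, "wy": 0, "wz": 0, "gripper": 0},
    {"tx": 0, "ty": 3, "tz": 0, "wx": 0, "wy": 0, "wz": 0, "gripper": 0},
    {"tx": 0, "ty": 3, "tz": 0, "wx": 0, "wy": 0, "wz": 0, "gripper": 0},
  ],
)

```text
time: 3.75
ee_pos: [0.5309, -0.1752, 0.0836]
ee_rot: [0.0, 0.045, 0.999, -0.0]
contact_force: [-0.1, -0.5, -0.2]
width: 0.0004
grasp_force: 0.0
```

Request:
play_rows(
  rows=[
    {"tx": 0, "ty": 3, "tz": 0, "wx": 0, "wy": 0, "wz": 0, "gripper": 0},
    {"tx": 0, "ty": 3, "tz": 0, "wx": 0, "wy": 0, "wz": 0, "gripper": 0},
    {"tx": 0, "ty": 3, "tz": 0, "wx": 0, "wy": 0, "wz": 0, "gripper": 0},
    {"tx": 0, "ty": 4, "tz": 0, "wx": 0, "wy": 0, "wz": 0, "gripper": 0},
    {"tx": 0, "ty": 4, "tz": 0, "wx": 0, "wy": 0, "wz": 0, "gripper": 0},
  ],
)

```text
time: 4.38
ee_pos: [0.5325, -0.1582, 0.0834]
ee_rot: [0.0, 0.045, 0.999, 0.0]
contact_force: [0.9, 0.1, 0.0]
width: 0.0
grasp_force: 0.0
```

```bash

python3 -c "
from h import *
st();beam()"
```

```text
t 4.375 a,l,z mm [-173.3    0.4   83.4] xyz [ 0.5325 -0.1582  0.0834] xax [-0.996  0.091 -0.   ] zax [ 0.  0. -1.] F [0.9 0.1 0. ] w 1.4620268499489376e-05
nose a 179.097825791835 slope -0.006 z at edge 74.2 n 207
```

```bash

python3 -c "
from h import *
c=robot.camera('scene');save(c['img'],'scene1.png')"
```

```text
(no output)
```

View pics/scene1.png

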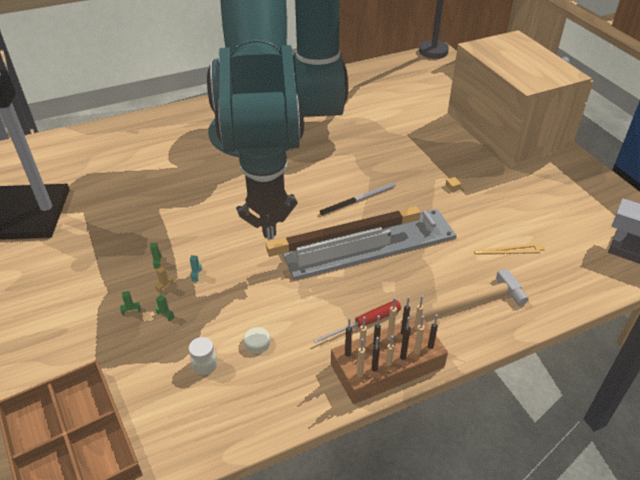

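```bash

python3 -c "
from h import *
for n in ('scene','top'):
    c=robot.camera(n);P=cloud(c).reshape(-1,3)
    a=(P[:,:2]-O)@D*1000;l=(P[:,:2]-O)@N*1000;z=P[:,2]*1000
    for lo in range(-210,-130,5):
        m=(abs(l)<14)&(a>=lo)&(a<lo+5)&(z>20)
        if m.sum(): print(n,lo,m.sum(),np.round(np.sort(z[m])[[0,m.sum()//4,m.sum()//2,-1]]))
"; cp pics/scene1.png /tmp/; python3 -c "
import cv2;i=cv2.imread('pics/scene1.png')[180:290,220:360];cv2.imwrite('pics/s2.png',cv2.resize(i,(770,605)[:2] if 0 else (760,597),interpolation=2))"
```

```text
scene -210 158 [154. 210. 235. 437.]
scene -205 90 [144. 189. 217. 438.]
scene -200 76 [142. 157. 196. 438.]
scene -195 77 [144. 157. 197. 437.]
scene -190 75 [112. 150. 177. 437.]
scene -185 68 [103. 124. 149. 438.]
scene -180 110 [ 53.  75. 126. 437.]
scene -175 105 [ 51.  77. 133. 438.]
scene -170 152 [ 53. 114. 149. 437.]
scene -165 80 [ 52.  77. 126. 437.]
scene -160 77 [ 52.  74. 120. 437.]
scene -155 69 [ 52.  74. 150. 437.]
scene -150 99 [ 53.  78. 157. 437.]
scene -145 94 [ 51.  77. 158. 437.]
scene -140 102 [ 51.  79. 168. 438.]
scene -135 104 [ 53.  77. 174. 437.]
top -210 58 [427. 431. 434. 436.]
top -205 72 [429. 432. 434. 437.]
top -200 67 [429. 433. 434. 437.]
top -195 63 [429. 432. 434. 437.]
top -190 70 [430. 433. 434. 438.]
top -185 67 [431. 433. 434. 436.]
top -180 67 [431. 433. 434. 437.]
top -175 67 [431. 433. 434. 437.]
top -170 74 [431. 433. 434. 437.]
top -165 65 [431. 433. 434. 436.]
top -160 70 [431. 433. 434. 437.]
top -155 67 [429. 433. 434. 437.]
top -150 71 [430. 433. 434. 436.]
top -145 65 [430. 433. 434. 437.]
top -140 76 [429. 432. 434. 437.]
top -135 69 [429. 432. 433. 437.]
```

View pics/s2.png

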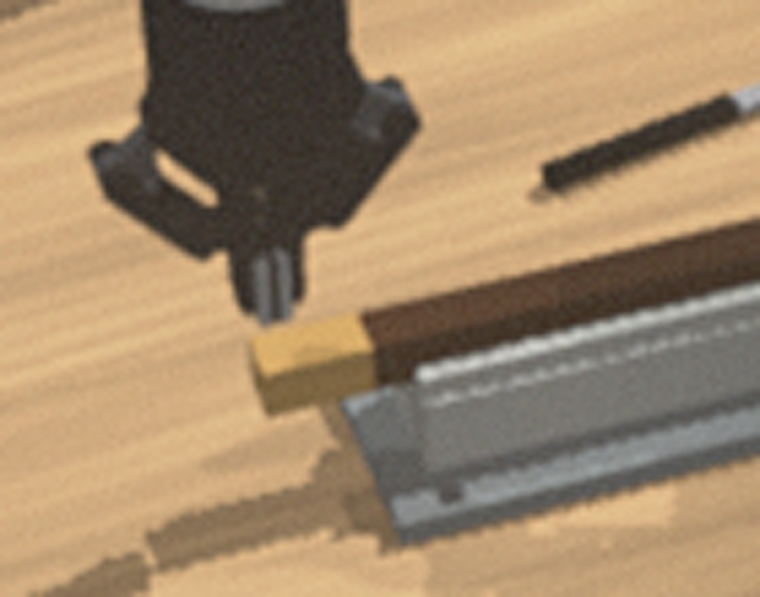

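```bash

python3 -c "
from h import *
c=robot.camera('scene');P=cloud(c)
for v in range(224,248,2):
  for u in (268,271,274):
    p=P[v,u];print(u,v,np.round([(p[:2]-O)@D*1e3,(p[:2]-O)@N*1e3,p[2]*1e3]),c['img'][v,u],end=' | ')
  print()
st()
"
```

```text
268 224 [-176.  -17.  150.] [60 51 45] | 271 224 [-168.  -11.  143.] [63 53 46] | 274 224 [-163.  -16.  145.] [55 48 45] | 
268 226 [-175.  -12.  140.] [68 61 57] | 271 226 [-168.   -8.  135.] [92 88 88] | 274 226 [-163.  -13.  137.] [61 53 41] | 
268 228 [-176.  -12.  134.] [103  96  95] | 271 228 [-169.  -10.  131.] [107 101 101] | 274 228 [-161.   -6.  125.] [62 54 47] | 
268 230 [-176.  -11.  128.] [103 101  96] | 271 230 [-170.  -13.  128.] [105  98  96] | 274 230 [-162.   -7.  120.] [54 47 40] | 
268 232 [-177.  -15.  126.] [109 107 105] | 271 232 [-170.  -13.  123.] [90 86 83] | 274 232 [-163.   -8.  116.] [56 51 44] | 
268 234 [-178.  -17.  122.] [110 105 103] | 271 234 [-171.  -14.  118.] [95 90 88] | 274 234 [-163.   -7.  109.] [54 46 44] | 
268 236 [-177.  -11.  111.] [109 105 104] | 271 236 [-171.  -13.  111.] [89 81 80] | 274 236 [-163.   -7.  104.] [173 141 106] | 
268 238 [-178.  -13.  108.] [104 105 104] | 271 238 [-171.  -13.  105.] [95 86 77] | 274 238 [-140.   93.    1.] [205 171 130] | 
268 240 [-177.  -11.  100.] [178 148 116] | 271 240 [-148.   91.   -1.] [210 171 120] | 274 240 [-142.   85.    2.] [213 169 107] | 
268 242 [-386. -953. 1011.] [220 178 109] | 271 242 [-168.    5.   77.] [215 171 103] | 274 242 [-161.    6.   73.] [220 180 111] | 
268 244 [-176.    1.   77.] [220 177 109] | 271 244 [-169.    1.   75.] [216 172 106] | 274 244 [-163.   -1.   75.] [210 167 102] | 
268 246 [-177.   -5.   76.] [222 177 109] | 271 246 [-171.   -6.   76.] [219 176 108] | 274 246 [-165.   -7.   75.] [196 156  97] | 
t 4.625 a,l,z mm [-173.5    0.4   83.4] xyz [ 0.5324 -0.1585  0.0834] xax [-0.996  0.091 -0.   ] zax [ 0. -0. -1.] F [0.6 0.9 0. ] w -2.110825848461433e-05
```

```bash

python3 -c "
from h import *
c=robot.camera('wrist');P=cloud(c);save(c['img'],'w1.png')
print(np.round(c['T'],3))
for v in range(40,480,80):
  for u in range(40,640,80):
    p=P[v,u];print(np.round([(p[:2]-O)@D*1e3,(p[:2]-O)@N*1e3,p[2]*1e3]).astype(int),end=' ')
  print()
"
```

```text
[[ 0.091 -0.959 -0.27   0.463]
 [ 0.996  0.088  0.024 -0.152]
 [ 0.    -0.271  0.963  0.238]
 [ 0.     0.     0.     1.   ]]
[-334  124   -1] [-287  124   -1] [-241  124   -2] [-194  124   -1] [-147  123    0] [-100  124   -2] [-53 123  -1] [ -6 123  -1] 
[-344   79   -2] [-293   79   -1] [-245   79   -2] [-195   79   -1] [-145   79   -1] [-96  79  -2] [-46  79  -1] [ 3 79 -1] 
[-329   35   31] [-301   29   -1] [-248   29   -1] [-196   29   -1] [-144   29   -1] [-95  31  11] [-46  31  12] [ 4 31 11] 
[-364  -26    0] [-309  -27   -1] [-253  -27   -2] [-198  -28   -2] [-152    3   74] [-113    3   73] [-75   3  73] [-36   3  73] 
[-378  -91   -2] [-318  -91   -1] [-204   13  153] [-182   19  161] [-163   18  160] [-141   13  153] [-21 -91  -1] [ 39 -92  -2] 
[-226   13  180] [-216    7  173] [-196   12  179] [-180   19  185] [-165   18  184] [-141   -6  160] [-132   10  177] [-119   14  181]
```

View pics/w1.png

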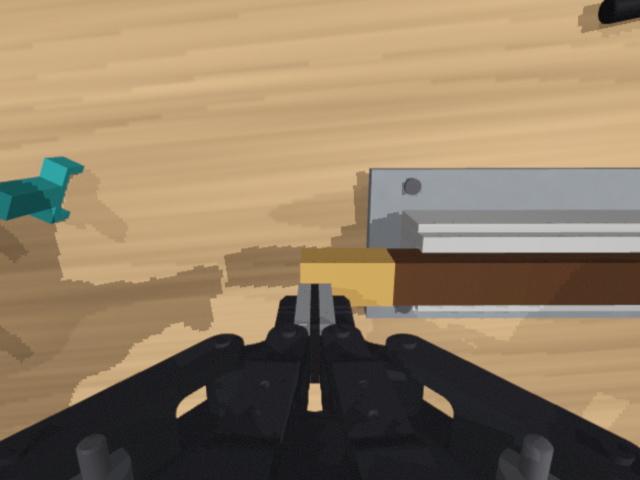

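```bash

python3 -c "
from h import *
c=robot.camera('wrist');P=cloud(c)
for v in range(278,340,5):
  print(v,end=' ')
  for u in (290,302,308,322,328,340):
    p=P[v,u];print(np.round([(p[:2]-O)@D*1e3,(p[:2]-O)@N*1e3,p[2]*1e3]).astype(int),end=' ')
  print()
st()
"
```

```text
278 [-191  -26   -1] [-180    4   74] [-177    4   73] [-170    4   73] [-167    4   72] [-161    4   72] 
283 [-191  -30   -2] [-179   12   99] [-176   12   98] [-171   12   99] [-168   12   99] [-161    1   73] 
288 [-191  -33   -1] [-178   13  105] [-176   12  104] [-171   12  104] [-168   13  105] [-161   -1   73] 
293 [-191  -37   -2] [-178   12  109] [-176   13  110] [-171   12  109] [-168   12  109] [-161   -4   72] 
298 [-183    8  105] [-178   13  115] [-176   13  114] [-171   12  113] [-169   12  113] [-164    8  105] 
303 [-183    8  109] [-178   12  118] [-176   12  118] [-171   12  117] [-169   12  118] [-164    8  109] 
308 [-183    8  114] [-178   12  121] [-176   13  122] [-171   12  122] [-169   13  122] [-164    9  115] 
313 [-182    9  118] [-178   13  126] [-176   12  125] [-171   12  125] [-169   12  126] [-164    8  118] 
318 [-182    8  121] [-178   12  129] [-176   12  128] [-171   12  129] [-169   13  130] [-165    8  122] 
323 [-181   13  134] [-178   11  131] [-176   12  132] [-171   13  133] [-169   13  133] [-166   13  134] 
328 [-181   15  140] [-177   14  138] [-176   11  134] [-171   11  132] [-169   13  137] [-166   14  138] 
333 [-181   15  142] [-177   14  141] [-176    9  133] [-171   13  140] [-170   13  140] [-166   15  143] 
338 [-181   13  143] [-177   14  143] [-176    8  133] [-171   13  142] [-170   14  144] [-166   13  142] 
t 4.725 a,l,z mm [-173.6    0.4   83.4] xyz [ 0.5324 -0.1586  0.0834] xax [-0.996  0.091 -0.   ] zax [ 0. -0. -1.] F [0.1 0.8 0.4] w -3.1847948420805726e-05
```

Both cameras show the real fingertips about 14 mm above the reported TCP, where the description puts them 19 mm below it. That is a height offset of about 33 mm, so I'll use the measured offset. Now backing off, lowering and pushing.

Request:
play_rows(
  rows=[
    {"tx": 0, "ty": -27, "tz": 0, "wx": 0, "wy": 0, "wz": 0, "gripper": 0},
    {"tx": 0, "ty": 0, "tz": 33, "wx": 0, "wy": 0, "wz": 0, "gripper": 0},
    {"tx": 0, "ty": 4, "tz": 0, "wx": 0, "wy": 0, "wz": 0, "gripper": 0},
    {"tx": 0, "ty": 4, "tz": 0, "wx": 0, "wy": 0, "wz": 0, "gripper": 0},
    {"tx": 0, "ty": 3, "tz": 0, "wx": 0, "wy": 0, "wz": 0, "gripper": 0},
    {"tx": 0, "ty": 3, "tz": 0, "wx": 0, "wy": 0, "wz": 0, "gripper": 0},
    {"tx": 0, "ty": 3, "tz": 0, "wx": 0, "wy": 0, "wz": 0, "gripper": 0},
    {"tx": 0, "ty": 3, "tz": 0, "wx": 0, "wy": 0, "wz": 0, "gripper": 0},
  ],
)

```text
time: 5.72
ee_pos: [0.5323, -0.1657, 0.0514]
ee_rot: [0.001, 0.045, 0.999, -0.001]
contact_force: [-1.6, -5.6, 4.5]
width: 0.0001
grasp_force: 3.6
```

```bash

python3 -c "
from h import *
st();beam()"
```

```text
t 5.725 a,l,z mm [-1.808e+02 -1.000e-01  5.140e+01] xyz [ 0.5323 -0.1657  0.0514] xax [-0.996  0.091 -0.002] zax [ 0.001 -0.001 -1.   ] F [-1.6 -5.6  4.5] w 0.0001000482445998111
nose a 190.66865334663862 slope 0.005 z at edge 73.7 n 245
```

Request:
play_rows(
  rows=[
    {"tx": 0, "ty": -4, "tz": -2, "wx": 0, "wy": 0, "wz": 0, "gripper": 0},
    {"tx": 0, "ty": 3, "tz": 0, "wx": 0, "wy": 0, "wz": 0, "gripper": 0},
    {"tx": 0, "ty": 4, "tz": 0, "wx": 0, "wy": 0, "wz": 0, "gripper": 0},
    {"tx": 0, "ty": 4, "tz": 0, "wx": 0, "wy": 0, "wz": 0, "gripper": 0},
    {"tx": 0, "ty": 4, "tz": 0, "wx": 0, "wy": 0, "wz": 0, "gripper": 0},
  ],
)

```text
time: 6.4
ee_pos: [0.5328, -0.1542, 0.0523]
ee_rot: [-0.0, 0.045, 0.999, -0.0]
contact_force: [-0.1, -2.4, -0.5]
width: 0.0001
grasp_force: 1.3
```

```bash

python3 -c "
from h import *
st();beam()"
```

```text
t 6.4 a,l,z mm [-169.2    0.4   52.3] xyz [ 0.5328 -0.1542  0.0523] xax [-0.996  0.091  0.   ] zax [-0. -0. -1.] F [-0.1 -2.4 -0.5] w 7.728201388268185e-05
nose a 202.1389571039168 slope 0.005 z at edge 73.5 n 272
```

Request:
play_rows(
  rows=[
    {"tx": 0, "ty": 5, "tz": 0, "wx": 0, "wy": 0, "wz": 0, "gripper": 0},
    {"tx": 0, "ty": 5, "tz": 0, "wx": 0, "wy": 0, "wz": 0, "gripper": 0},
    {"tx": 0, "ty": 5, "tz": 0, "wx": 0, "wy": 0, "wz": 0, "gripper": 0},
    {"tx": 0, "ty": 5, "tz": 0, "wx": 0, "wy": 0, "wz": 0, "gripper": 0},
    {"tx": 0, "ty": 5, "tz": 0, "wx": 0, "wy": 0, "wz": 0, "gripper": 0},
    {"tx": 0, "ty": 5, "tz": 0, "wx": 0, "wy": 0, "wz": 0, "gripper": 0},
    {"tx": 0, "ty": 5, "tz": 0, "wx": 0, "wy": 0, "wz": 0, "gripper": 0},
    {"tx": 0, "ty": 5, "tz": 0, "wx": 0, "wy": 0, "wz": 0, "gripper": 0},
  ],
)

```text
time: 7.45
ee_pos: [0.5364, -0.1143, 0.0524]
ee_rot: [-0.0, 0.045, 0.999, -0.0]
contact_force: [-0.1, -2.8, -0.3]
width: 0.0001
grasp_force: 1.2
```

Request:
play_rows(
  rows=[
    {"tx": 0, "ty": 4, "tz": 0, "wx": 0, "wy": 0, "wz": 0, "gripper": 0},
    {"tx": 0, "ty": 0, "tz": 0, "wx": 0, "wy": 0, "wz": 0, "gripper": 0},
    {"tx": 0, "ty": -4, "tz": 0, "wx": 0, "wy": 0, "wz": 0, "gripper": 0},
    {"tx": 0, "ty": 0, "tz": 0, "wx": 0, "wy": 0, "wz": 0, "gripper": 0},
  ],
)

```text
time: 7.95
ee_pos: [0.5364, -0.115, 0.0524]
ee_rot: [-0.0, 0.046, 0.999, 0.0]
contact_force: [-0.2, 0.9, 0.3]
width: 0.0
grasp_force: 0.0
```

```bash

python3 -c "
from h import *
st();beam()"
```

```text
t 7.95 a,l,z mm [-129.8    0.3   52.4] xyz [ 0.5364 -0.115   0.0524] xax [-0.996  0.091  0.   ] zax [-0.  0. -1.] F [-0.2  0.9  0.3] w 3.200986628641918e-05
nose a 246.81071452928882 slope 0.001 z at edge 73.5 n 406
```

Request:
play_rows(
  rows=[
    {"tx": 0, "ty": 4, "tz": 0, "wx": 0, "wy": 0, "wz": 0, "gripper": 0},
    {"tx": 0, "ty": 4, "tz": 0, "wx": 0, "wy": 0, "wz": 0, "gripper": 0},
    {"tx": 0, "ty": -4, "tz": 0, "wx": 0, "wy": 0, "wz": 0, "gripper": 0},
    {"tx": 0, "ty": 0, "tz": 0, "wx": 0, "wy": 0, "wz": 0, "gripper": 0},
  ],
)

```text
time: 8.5
ee_pos: [0.5368, -0.1108, 0.0524]
ee_rot: [-0.0, 0.045, 0.999, 0.0]
contact_force: [0.9, -0.1, -0.7]
width: -0.0001
grasp_force: 0.0
```

```bash

python3 -c "
from h import *
st();beam()"
```

```text
t 8.5 a,l,z mm [-125.6    0.3   52.4] xyz [ 0.5368 -0.1108  0.0524] xax [-0.996  0.091  0.   ] zax [-0.  0. -1.] F [ 0.9 -0.1 -0.7] w -6.6518815176752e-05
nose a 249.94196779551254 slope -0.003 z at edge 73.9 n 416
```

Request:
play_rows(
  rows=[
    {"tx": 0, "ty": 4, "tz": 0, "wx": 0, "wy": 0, "wz": 0, "gripper": 0},
    {"tx": 0, "ty": 4, "tz": 0, "wx": 0, "wy": 0, "wz": 0, "gripper": 0},
    {"tx": 0, "ty": -4, "tz": 0, "wx": 0, "wy": 0, "wz": 0, "gripper": 0},
    {"tx": 0, "ty": 0, "tz": 0, "wx": 0, "wy": 0, "wz": 0, "gripper": 0},
  ],
)

```text
time: 9.05
ee_pos: [0.5371, -0.1068, 0.0524]
ee_rot: [0.0, 0.045, 0.999, 0.0]
contact_force: [0.3, -1.1, 0.2]
width: -0.0003
grasp_force: 0.0
```

```bash

python3 -c "
from h import *
st();beam()"
```

```text
t 9.05 a,l,z mm [-121.7    0.3   52.4] xyz [ 0.5371 -0.1068  0.0524] xax [-0.996  0.091 -0.   ] zax [ 0.  0. -1.] F [ 0.3 -1.1  0.2] w -0.0003220548519772506
nose a 254.12836676315015 slope -0.002 z at edge 73.9 n 424
```

Request:
play_rows(
  rows=[
    {"tx": 0, "ty": 4, "tz": 0, "wx": 0, "wy": 0, "wz": 0, "gripper": 0},
    {"tx": 0, "ty": 4, "tz": 0, "wx": 0, "wy": 0, "wz": 0, "gripper": 0},
    {"tx": 0, "ty": -4, "tz": 0, "wx": 0, "wy": 0, "wz": 0, "gripper": 0},
    {"tx": 0, "ty": 0, "tz": 0, "wx": 0, "wy": 0, "wz": 0, "gripper": 0},
  ],
)

```text
time: 9.6
ee_pos: [0.5375, -0.1028, 0.0524]
ee_rot: [-0.0, 0.045, 0.999, 0.0]
contact_force: [0.2, 0.3, 0.3]
width: -0.0002
grasp_force: 0.0
```

```bash

python3 -c "
from h import *
st();beam()"
```

```text
t 9.6 a,l,z mm [-117.7    0.3   52.4] xyz [ 0.5375 -0.1028  0.0524] xax [-0.996  0.091  0.   ] zax [-0.  0. -1.] F [0.2 0.3 0.3] w -0.00024181505898920787
nose a 258.414533131159 slope -0.002 z at edge 73.9 n 441
```

Request:
play_rows(
  rows=[
    {"tx": 0, "ty": 4, "tz": 0, "wx": 0, "wy": 0, "wz": 0, "gripper": 0},
    {"tx": 0, "ty": 4, "tz": 0, "wx": 0, "wy": 0, "wz": 0, "gripper": 0},
    {"tx": 0, "ty": -4, "tz": 0, "wx": 0, "wy": 0, "wz": 0, "gripper": 0},
    {"tx": 0, "ty": 0, "tz": 0, "wx": 0, "wy": 0, "wz": 0, "gripper": 0},
  ],
)

```text
time: 10.15
ee_pos: [0.5379, -0.0989, 0.0524]
ee_rot: [-0.0, 0.045, 0.999, 0.0]
contact_force: [0.4, 0.2, 0.3]
width: -0.0
grasp_force: 0.0
```

```bash

python3 -c "
from h import *
st();beam()"
```

```text
t 10.15 a,l,z mm [-113.7    0.3   52.4] xyz [ 0.5379 -0.0989  0.0524] xax [-0.996  0.091  0.   ] zax [-0.  0. -1.] F [0.4 0.2 0.3] w -2.6270382405591633e-05
nose a 262.57892410185343 slope -0.001 z at edge 73.7 n 449
```

Request:
play_rows(
  rows=[
    {"tx": 0, "ty": 4, "tz": 0, "wx": 0, "wy": 0, "wz": 0, "gripper": 0},
    {"tx": 0, "ty": 4, "tz": 0, "wx": 0, "wy": 0, "wz": 0, "gripper": 0},
    {"tx": 0, "ty": -4, "tz": 0, "wx": 0, "wy": 0, "wz": 0, "gripper": 0},
    {"tx": 0, "ty": 0, "tz": 0, "wx": 0, "wy": 0, "wz": 0, "gripper": 0},
  ],
)

```text
time: 10.7
ee_pos: [0.5382, -0.0949, 0.0524]
ee_rot: [0.0, 0.045, 0.999, 0.0]
contact_force: [0.5, -0.9, 0.0]
width: -0.0002
grasp_force: 0.0
```

```bash

python3 -c "
from h import *
st();beam()"
```

```text
t 10.7 a,l,z mm [-109.6    0.3   52.4] xyz [ 0.5382 -0.0949  0.0524] xax [-0.996  0.091 -0.   ] zax [ 0.  0. -1.] F [ 0.5 -0.9  0. ] w -0.00017998363656391043
nose a 266.932480440085 slope -0.001 z at edge 73.8 n 461
```

Request:
play_rows(
  rows=[
    {"tx": 0, "ty": 4, "tz": 0, "wx": 0, "wy": 0, "wz": 0, "gripper": 0},
    {"tx": 0, "ty": 4, "tz": 0, "wx": 0, "wy": 0, "wz": 0, "gripper": 0},
    {"tx": 0, "ty": -4, "tz": 0, "wx": 0, "wy": 0, "wz": 0, "gripper": 0},
    {"tx": 0, "ty": 0, "tz": 0, "wx": 0, "wy": 0, "wz": 0, "gripper": 0},
  ],
)

```text
time: 11.25
ee_pos: [0.5386, -0.0909, 0.0524]
ee_rot: [0.0, 0.045, 0.999, 0.0]
contact_force: [0.7, -0.6, 0.0]
width: 0.0003
grasp_force: 0.0
```

```bash

python3 -c "
from h import *
st();beam()"
```

```text
t 11.25 a,l,z mm [-105.6    0.3   52.4] xyz [ 0.5386 -0.0909  0.0524] xax [-0.996  0.091 -0.   ] zax [ 0.  0. -1.] F [ 0.7 -0.6  0. ] w 0.0003198128558236927
nose a 270.942692614997 slope -0.001 z at edge 73.8 n 475
```

Request:
play_rows(
  rows=[
    {"tx": 0, "ty": 4, "tz": 0, "wx": 0, "wy": 0, "wz": 0, "gripper": 0},
    {"tx": 0, "ty": 4, "tz": 0, "wx": 0, "wy": 0, "wz": 0, "gripper": 0},
    {"tx": 0, "ty": -4, "tz": 0, "wx": 0, "wy": 0, "wz": 0, "gripper": 0},
    {"tx": 0, "ty": 0, "tz": 0, "wx": 0, "wy": 0, "wz": 0, "gripper": 0},
  ],
)

```text
time: 11.8
ee_pos: [0.539, -0.0869, 0.0524]
ee_rot: [0.0, 0.045, 0.999, 0.0]
contact_force: [-0.1, -0.4, -0.1]
width: -0.0
grasp_force: 0.0
```

```bash

python3 -c "
from h import *
st();beam()"
```

```text
t 11.8 a,l,z mm [-101.6    0.3   52.4] xyz [ 0.539  -0.0869  0.0524] xax [-0.996  0.091 -0.   ] zax [ 0.  0. -1.] F [-0.1 -0.4 -0.1] w -9.321416774618866e-06
nose a 275.21999936884515 slope -0.078 z at edge 73.6 n 475
```

Tipped by itself: the slope is now -0.078 after flat readings at every earlier 4 mm step, and the finger has backed off. Next is the saddle.

Request:
play_rows(
  rows=[
    {"tx": 0, "ty": -15, "tz": 0, "wx": 0, "wy": 0, "wz": 0, "gripper": 0},
    {"tx": 3, "ty": -40, "tz": -20, "wx": 0, "wy": 0, "wz": 0, "gripper": 0},
    {"tx": 4, "ty": -40, "tz": -20, "wx": 0, "wy": 0, "wz": 0, "gripper": 0},
    {"tx": 4, "ty": -40, "tz": -20, "wx": 0, "wy": 0, "wz": 0, "gripper": 0},
    {"tx": 4, "ty": -40, "tz": -20, "wx": 0, "wy": 0, "wz": 0, "gripper": 0.5},
    {"tx": 4, "ty": -40, "tz": -20, "wx": 0, "wy": 0, "wz": 0, "gripper": 0.5},
    {"tx": 4, "ty": -41, "tz": 0, "wx": 0, "wy": 0, "wz": 0, "gripper": 0.5},
    {"tx": 4, "ty": -40, "tz": 0, "wx": 0, "wy": 0, "wz": 0, "gripper": 0.5},
  ],
)

```text
time: 12.85
ee_pos: [0.4843, -0.3813, 0.1527]
ee_rot: [0.0, 0.046, 0.999, -0.0]
contact_force: [0.6, -0.3, -0.1]
width: 0.0425
grasp_force: 0.0
```

```bash

python3 -c "
from h import *
st();beam()
c=robot.camera('wrist');save(c['img'],'w2.png');P=cloud(c);p=P.reshape(-1,3);im=c['img'].reshape(-1,3).astype(int)
h=cv2.cvtColor(c['img'],cv2.COLOR_RGB2HSV).reshape(-1,3)
for r in robot.masks_of('wrist','saddle'):
    q=p[r['region'].ravel()]; print(round(r['p'],2),np.round(r['uv']),np.median(h[r['region'].ravel()],0),'ctr',np.round(np.median(q,0),3),'zmax',q[:,2].max().round(3))
"
```

```text
t 12.85 a,l,z mm [-399.8   28.3  152.7] xyz [ 0.4843 -0.3813  0.1527] xax [-0.996  0.091 -0.   ] zax [ 0. -0. -1.] F [ 0.6 -0.3 -0.1] w 0.04251242777419469
nose a 275.3073200983091 slope -0.082 z at edge 73.9 n 471
0.98 [404. 220.] [ 90. 183. 148.] ctr [ 0.478 -0.318  0.025] zmax 0.307
0.88 [305. 128.] [ 67. 158. 145.] ctr [ 0.407 -0.384  0.017] zmax 0.307
0.63 [214. 284.] [ 67. 165.  97.] ctr [ 0.521 -0.466  0.028] zmax 0.307
0.62 [297. 324.] [ 67. 163. 106.] ctr [ 0.56  -0.408  0.029] zmax 0.307
0.57 [314. 231.] [ 20. 144. 180.] ctr [ 0.484 -0.387  0.03 ] zmax 0.307
```

View pics/w2.png

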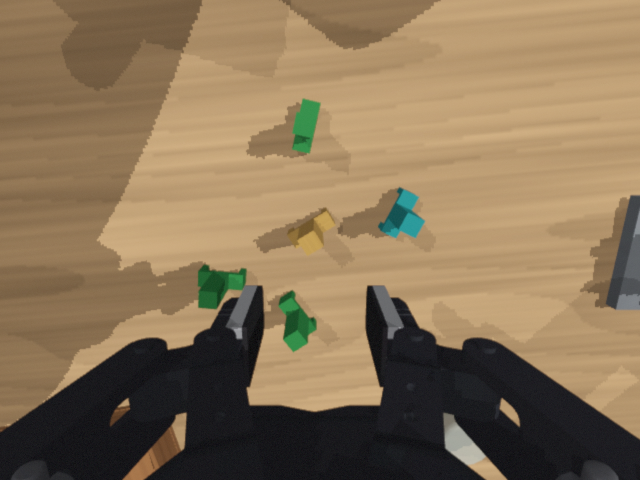

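The wrist picture shows the brass saddle at (314,231) with its post towards (310,240). The neighbours are green at (305,128), (214,284) and (297,324), and turquoise at (404,220).

```bash

python3 -c "
from h import *
c=robot.camera('wrist');P=cloud(c)
reg=np.zeros((480,640),bool);reg[200:260,280:345]=1
X,Y,Z=P[...,0],P[...,1],P[...,2]
hs=cv2.cvtColor(c['img'],cv2.COLOR_RGB2HSV)
for lo,hi in((.05,.06),(.02,.05),(.0135,.02)):
    m=reg&(Z>lo)&(Z<hi);q=P[m]
    if len(q)<4: print(lo,len(q));continue
    r=cv2.minAreaRect((q[:,:2]*1000).astype(np.float32));print(lo,len(q),np.round(np.median(q,0),4),np.round(q.min(0),3),np.round(q.max(0),3),r)
"
```

```text
0.05 402 [ 0.4867 -0.3883  0.0537] [ 0.478 -0.397  0.05 ] [ 0.496 -0.379  0.055] ((487.1776123046875, -388.424560546875), (14.271512031555176, 14.160433769226074), 26.055252075195312)
0.02 229 [ 0.4818 -0.3872  0.0362] [ 0.478 -0.398  0.02 ] [ 0.49  -0.379  0.05 ] ((482.4237060546875, -386.96197509765625), (19.658952713012695, 9.838329315185547), 72.36767578125)
0.0135 433 [ 0.484  -0.3805  0.0158] [ 0.473 -0.408  0.014] [ 0.502 -0.368  0.02 ] ((487.1717834472656, -388.3661804199219), (14.292646408081055, 37.87580871582031), 26.7531681060791)
```

Request:
play_rows(
  rows=[
    {"tx": -3.5, "ty": -6.8, "tz": 10, "wx": 0, "wy": 0, "wz": 0, "gripper": 0.45},
    {"tx": 0, "ty": 0, "tz": 10, "wx": 0, "wy": 0, "wz": 0.169, "gripper": 0.45},
    {"tx": 0, "ty": 0, "tz": 10, "wx": 0, "wy": 0, "wz": 0.169, "gripper": 0.45},
    {"tx": 0, "ty": 0, "tz": 10, "wx": 0, "wy": 0, "wz": 0.169, "gripper": 0.45},
    {"tx": 0, "ty": 0, "tz": 10, "wx": 0, "wy": 0, "wz": 0.169, "gripper": 0.45},
    {"tx": 0, "ty": 0, "tz": 10, "wx": 0, "wy": 0, "wz": 0.169, "gripper": 0.45},
    {"tx": 0, "ty": 0, "tz": 10, "wx": 0, "wy": 0, "wz": 0.169, "gripper": 0.45},
  ],
)

```text
time: 13.92
ee_pos: [0.4884, -0.3856, 0.0814]
ee_rot: [-0.0, 0.527, 0.85, 0.0]
contact_force: [-0.7, -0.1, 0.8]
width: 0.0387
grasp_force: 0.0
```

```bash
cat >> h.py <<'E'
def sad(zlo,zhi,rad=.03):
    s,R=st(); c=robot.camera('wrist');P=cloud(c);q=P.reshape(-1,3)
    hs=cv2.cvtColor(c['img'],cv2.COLOR_RGB2HSV).reshape(-1,3)
    m=(np.hypot(*(q[:,:2]-s["ee_pos"][:2]).T)<rad)&(q[:,2]>zlo)&(q[:,2]<zhi)&(hs[:,1]>90)
    q=q[m]; r=cv2.minAreaRect((q[:,:2]*1000).astype(np.float32)); print(len(q),r,"z",np.median(q[:,2]))
    ctr=np.array(r[0])/1000; d=ctr-s["ee_pos"][:2]; print("offset in tool x,y mm",np.round(d@R[:2,:2]*1000,1),"range x,y",[np.round(np.percentile(((q[:,:2]-s["ee_pos"][:2])@R[:2,i])*1000,[1,99]),1) for i in(0,1)])
    return c
E
python3 -c "
from h import *
c=sad(.05,.06);save(c['img'],'w3.png');c=sad(.0135,.02)"
```

```text
t 13.925 a,l,z mm [-403.7   23.8   81.4] xyz [ 0.4884 -0.3856  0.0814] xax [-0.445  0.895  0.   ] zax [-0.  0. -1.] F [-0.7 -0.1  0.8] w 0.03870863081146181
729 ((487.3481140136719, -388.2296142578125), (13.892693519592285, 14.793163299560547), 26.548599243164062) z 0.05377284790068618
offset in tool x,y mm [-1.9 -2.1] range x,y [array([-8.9,  5.1]), array([-9. ,  4.8])]
t 13.975 a,l,z mm [-403.4   24.3   80. ] xyz [ 0.488  -0.3852  0.08  ] xax [-0.437  0.899  0.002] zax [-0.002  0.001 -1.   ] F [-0.   1.  -1.4] w 0.0385376316036595
476 ((481.8002014160156, -376.80963134765625), (13.708721160888672, 12.635910034179688), 27.218332290649414) z 0.01581479852896507
offset in tool x,y mm [10.3 -1.8] range x,y [array([ 4.1, 16.5]), array([-8.5,  5.1])]
```

View pics/w3.png

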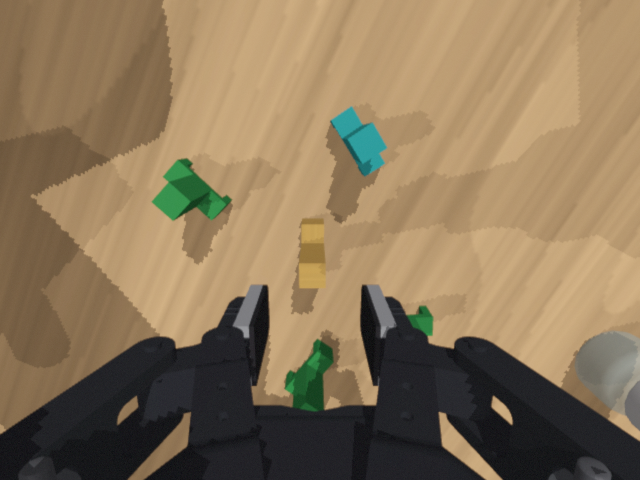

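Request:
play_rows(
  rows=[
    {"tx": -2, "ty": -2, "tz": 15, "wx": 0, "wy": 0, "wz": 0, "gripper": 0.45},
    {"tx": 0, "ty": 0, "tz": 15, "wx": 0, "wy": 0, "wz": 0, "gripper": 0.45},
    {"tx": 0, "ty": 0, "tz": 15, "wx": 0, "wy": 0, "wz": 0, "gripper": 0.45},
    {"tx": 0, "ty": 0, "tz": 13, "wx": 0, "wy": 0, "wz": 0, "gripper": 0.45},
    {"tx": 0, "ty": 0, "tz": 10, "wx": 0, "wy": 0, "wz": 0, "gripper": 0.45},
    {"tx": 0, "ty": 0, "tz": 0, "wx": 0, "wy": 0, "wz": 0, "gripper": 0.45},
  ],
)

```text
time: 14.78
ee_pos: [0.4869, -0.3886, 0.0135]
ee_rot: [-0.001, 0.525, 0.851, 0.0]
contact_force: [-0.3, -0.5, -0.1]
width: 0.0384
grasp_force: 0.0
```

```bash
python3 -c "
from h import *
c=sad(.045,.06);save(c['img'],'w4.png')"
```

```text
t 14.775 a,l,z mm [-406.8   25.    13.5] xyz [ 0.4869 -0.3886  0.0135] xax [-0.45   0.893  0.001] zax [-0.001  0.001 -1.   ] F [-0.3 -0.5 -0.1] w 0.03844816506707421
1919 ((486.4827880859375, -389.516357421875), (38.88095474243164, 20.581279754638672), 26.804723739624023) z 0.05359245734095712
offset in tool x,y mm [-0.6 -0.8] range x,y [array([-9.8,  7.3]), array([-19.9,  18.2])]
```

View pics/w4.png

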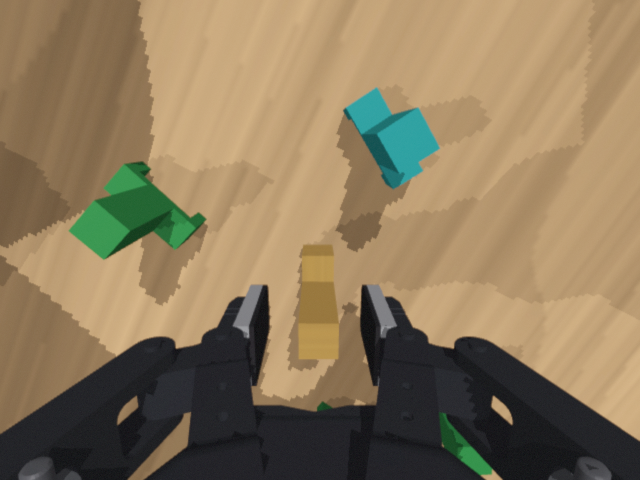

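The wrist picture shows the brass saddle centred between the pads, with the post top at (318,340). Closing and lifting.

Request:
play_rows(
  force=25,
  rows=[
    {"tx": 0, "ty": 0, "tz": 1.5, "wx": 0, "wy": 0, "wz": 0, "gripper": 0},
    {"tx": 0, "ty": 0, "tz": 0, "wx": 0, "wy": 0, "wz": 0, "gripper": 0},
    {"tx": 0, "ty": 0, "tz": 0, "wx": 0, "wy": 0, "wz": 0, "gripper": 0},
    {"tx": 0, "ty": 0, "tz": 0, "wx": 0, "wy": 0, "wz": 0, "gripper": 0},
    {"tx": 0, "ty": 0, "tz": -20, "wx": 0, "wy": 0, "wz": 0, "gripper": 0},
    {"tx": 0, "ty": 0, "tz": -40, "wx": 0, "wy": 0, "wz": 0, "gripper": 0},
    {"tx": 0, "ty": 0, "tz": -40, "wx": 0, "wy": 0, "wz": 0, "gripper": 0},
    {"tx": 0, "ty": 0, "tz": -40, "wx": 0, "wy": 0, "wz": 0, "gripper": 0},
  ],
)

```text
time: 15.82
ee_pos: [0.4871, -0.3888, 0.1558]
ee_rot: [0.0, 0.525, 0.851, -0.0]
contact_force: [-0.1, -0.9, -0.3]
width: 0.0138
grasp_force: 30.7
```

```bash
python3 -c "
from h import *
s,R=st();beam()
c=robot.camera('wrist');P=cloud(c).reshape(-1,3);q=(P-s['ee_pos'])@R*1000
hs=cv2.cvtColor(c['img'],cv2.COLOR_RGB2HSV).reshape(-1,3)
m=(abs(q[:,0])<30)&(abs(q[:,1])<12)&(q[:,2]>-50)&(q[:,2]<25)&(hs[:,1]>100)&(hs[:,0]<28)
q=q[m];print(m.sum())
for lo in range(-50,25,4):
  k=(q[:,2]>=lo)&(q[:,2]<lo+4)
  if k.sum()>3: print(lo,k.sum(),np.percentile(q[k,0],[2,50,98]).round(1),np.percentile(q[k,1],[2,98]).round(1))
"
```

```text
t 15.825 a,l,z mm [-407.    24.8  155.8] xyz [ 0.4871 -0.3888  0.1558] xax [-0.449  0.893 -0.001] zax [ 0.001 -0.001 -1.   ] F [-0.1 -0.9 -0.3] w 0.013818536678664485
nose a 276.1307196648831 slope -0.084 z at edge 73.9 n 470
4111
-50 1332 [-7.5 -0.6  6.4] [-6.9  6.5]
-46 365 [-10.2   5.9   6.8] [-6.9  6.5]
-42 201 [5.6 6.2 7.5] [-6.9  6.5]
-38 184 [5.5 6.1 7.1] [-6.8  6.3]
-34 166 [5.6 6.1 7.5] [-6.9  6.5]
-30 156 [5.5 6.1 6.8] [-6.7  6.2]
-26 141 [5.5 6.  6.6] [-6.8  6.5]
-22 146 [5.6 6.1 9.7] [-6.9  6.6]
-18 120 [5.5 6.  6.6] [-6.7  6.4]
-14 126 [ 5.5  6.  16.7] [-6.8  6.4]
-10 899 [ 5.8 12.1 18.1] [-6.9  6.7]
-6 95 [17.5 17.9 18.3] [-7.   6.7]
-2 76 [17.5 17.9 18.3] [-6.7  6.3]
2 75 [17.5 17.9 18.3] [-6.6  6.5]
6 29 [17.5 17.8 18.1] [-6.7  6.5]
```

Request:
play_rows(
  rows=[
    {"tx": 0, "ty": 0, "tz": 0, "wx": 0, "wy": 0, "wz": -0.169, "gripper": 0},
    {"tx": 0, "ty": 0, "tz": 0, "wx": 0, "wy": 0, "wz": -0.169, "gripper": 0},
    {"tx": 0, "ty": 0, "tz": 0, "wx": 0, "wy": 0, "wz": -0.169, "gripper": 0},
    {"tx": 0, "ty": 0, "tz": 0, "wx": 0, "wy": 0, "wz": -0.169, "gripper": 0},
    {"tx": 0, "ty": 0, "tz": 0, "wx": 0, "wy": 0, "wz": -0.169, "gripper": 0},
    {"tx": 0, "ty": 0, "tz": 0, "wx": 0, "wy": 0, "wz": -0.169, "gripper": 0},
    {"tx": -4, "ty": 30, "tz": 0, "wx": 0, "wy": 0, "wz": 0, "gripper": 0},
    {"tx": -4, "ty": 45, "tz": 0, "wx": 0, "wy": 0, "wz": 0, "gripper": 0},
  ],
)

```text
time: 16.92
ee_pos: [0.5018, -0.3146, 0.1532]
ee_rot: [-0.0, 0.046, 0.999, 0.0]
contact_force: [0.2, -0.4, -0.3]
width: 0.0134
grasp_force: 30.7
```

Request:
play_rows(
  rows=[
    {"tx": -4, "ty": 55, "tz": 0, "wx": 0, "wy": 0, "wz": 0, "gripper": 0},
    {"tx": -4, "ty": 55, "tz": 0, "wx": 0, "wy": 0, "wz": 0, "gripper": 0},
    {"tx": -4, "ty": 55, "tz": 0, "wx": 0, "wy": 0, "wz": 0, "gripper": 0},
    {"tx": -4, "ty": 55, "tz": 0, "wx": 0, "wy": 0, "wz": 0, "gripper": 0},
    {"tx": 0, "ty": 55, "tz": 0, "wx": 0, "wy": 0, "wz": 0, "gripper": 0},
    {"tx": 0, "ty": 55, "tz": 0, "wx": 0, "wy": 0, "wz": 0, "gripper": 0},
    {"tx": 0, "ty": 55, "tz": 10, "wx": 0, "wy": 0, "wz": 0, "gripper": 0},
    {"tx": 0, "ty": 40, "tz": 15, "wx": 0.08, "wy": 0, "wz": 0, "gripper": 0},
  ],
)

```text
time: 17.92
ee_pos: [0.5566, 0.1082, 0.1288]
ee_rot: [-0.001, 0.046, 0.998, -0.04]
contact_force: [1.0, -1.3, 0.2]
width: 0.0135
grasp_force: 30.7
```

Request:
play_rows(
  rows=[
    {"tx": 0, "ty": 0, "tz": 0, "wx": 0, "wy": 0, "wz": 0, "gripper": 0},
    {"tx": 0, "ty": 0, "tz": 0, "wx": 0, "wy": 0, "wz": 0, "gripper": 0},
  ],
)

```text
time: 18.18
ee_pos: [0.5564, 0.1069, 0.1283]
ee_rot: [-0.002, 0.045, 0.998, -0.04]
contact_force: [0.6, 0.4, -0.4]
width: 0.0134
grasp_force: 30.6
```

```bash
python3 -c "
from h import *
s,R=st()
c=robot.camera('wrist');save(c['img'],'w5.png');P=cloud(c).reshape(-1,3);q=(P-s['ee_pos'])@R*1000
a=(P[:,:2]-O)@D*1000;l=(P[:,:2]-O)@N*1000;z=P[:,2]*1000
def ex(n,m,v): q=np.sort(v[m]); print(n,m.sum(),np.round(np.percentile(q,[1,3,50,97,99]),1)) if m.sum()>5 else print(n,m.sum())
bed=(abs(l)<30)&(z>46)&(z<54)&(a>60)&(a<130)
for s1 in (1,-1): ex('bed end a',bed&(s1*l>14)&(s1*l<23),a)
ex('bed lat',bed&(a<97),l)
for lo in (20,70,120,140): ex('beam lat %d'%lo,(a>lo)&(a<lo+15)&(abs(l)<16)&(z>60)&(z<79),l); ex('  z',(a>lo)&(a<lo+15)&(abs(l)<8)&(z>60)&(z<79),z)
ex('roller',(abs(l)>13)&(abs(l)<24)&(abs(a-211)<15)&(z>36)&(z<44),a)
ex('fence a',(abs(l)>14)&(abs(l)<20)&(z>57)&(z<63)&(a<110),a)
hs=cv2.cvtColor(c['img'],cv2.COLOR_RGB2HSV).reshape(-1,3)
m=(abs(q[:,0])<26)&(abs(q[:,1])<12)&(q[:,2]>-53)&(q[:,2]<15)&(hs[:,1]>100)&(hs[:,0]<28)
ex('saddle plate a',m&(q[:,0]>9),a);ex('saddle l',m&(q[:,0]>9),l);ex('z',m&(q[:,0]>9),z)
"
```

```text
t 18.175 a,l,z mm [ 92.9   0.4 128.3] xyz [0.5564 0.1069 0.1283] xax [-0.996  0.09  -0.   ] zax [-0.007 -0.079 -0.997] F [ 0.6  0.4 -0.4] w 0.013361599342926562
bed end a 589 [ 60.9  62.6  87.7 100.7 101.3]
bed end a 26 [ 97.9  97.9  99.9 101.3 101.3]
bed lat 962 [-24.4  10.8  20.8  25.4  25.6]
beam lat 20 770 [-10.4  -9.9   3.8  11.2  11.3]
  z 413 [76.8 77.1 78.3 79.  79. ]
beam lat 70 738 [-10.4  -9.9   4.7  11.2  11.3]
  z 397 [73.3 73.6 74.8 76.1 76.4]
beam lat 120 987 [-10.6 -10.    1.7  11.1  11.2]
  z 634 [68.9 69.3 70.7 72.1 72.5]
beam lat 140 966 [-10.5 -10.    1.5  11.1  11.2]
  z 642 [67.6 67.8 69.  70.4 70.7]
roller 366 [205.5 205.9 210.1 215.7 216.4]
fence a 3077 [-117.2 -114.8   -6.1   75.8   79.5]
saddle plate a 1094 [ 86.1  86.5  93.   99.6 100. ]
saddle l 1094 [ 9.4  9.8 17.  20.6 20.6]
z 1094 [115.4 116.6 130.6 132.5 153.5]
```

View pics/w5.png

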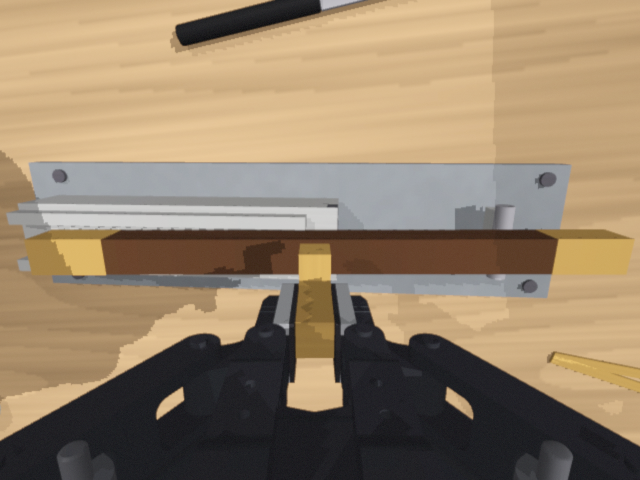

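The wrist picture shows the held saddle at (315,260) above the arm, with the bed's end at (337,215) and the roller at (505,215). The wrist and top cameras agree that the edge is at a = 101 mm, so I'll shift and descend.

Request:
play_rows(
  rows=[
    {"tx": 1, "ty": 7, "tz": 0, "wx": 0, "wy": 0, "wz": 0, "gripper": 0},
    {"tx": 0, "ty": 6.5, "tz": 8, "wx": 0, "wy": 0, "wz": 0, "gripper": 0},
    {"tx": 0, "ty": 0, "tz": 10, "wx": 0, "wy": 0, "wz": 0, "gripper": 0},
    {"tx": 0, "ty": 0, "tz": 10, "wx": 0, "wy": 0, "wz": 0, "gripper": 0},
    {"tx": 0, "ty": 0, "tz": 10, "wx": 0, "wy": 0, "wz": 0, "gripper": 0},
    {"tx": 0, "ty": 0, "tz": 7, "wx": 0, "wy": 0, "wz": 0, "gripper": 0},
    {"tx": 0, "ty": 0, "tz": 0, "wx": 0, "wy": 0, "wz": 0, "gripper": 0},
    {"tx": 0, "ty": 0, "tz": 0, "wx": 0, "wy": 0, "wz": 0, "gripper": 0},
  ],
)

```text
time: 19.23
ee_pos: [0.5565, 0.1168, 0.0823]
ee_rot: [-0.002, 0.045, 0.998, -0.04]
contact_force: [0.4, -0.0, -0.5]
width: 0.0131
grasp_force: 30.6
```

```bash
cat > m.py <<'E'
from h import *
s,R=st();beam()
c=robot.camera('wrist');P=cloud(c).reshape(-1,3);q=(P-s['ee_pos'])@R*1000
a=(P[:,:2]-O)@D*1000;l=(P[:,:2]-O)@N*1000;z=P[:,2]*1000
def ex(n,m,v): q=np.sort(v[m]); print(n,m.sum(),np.round(np.percentile(q,[1,3,50,97,99]),1)) if m.sum()>5 else print(n,m.sum())
hs=cv2.cvtColor(c['img'],cv2.COLOR_RGB2HSV).reshape(-1,3)
br=(hs[:,1]>100)&(hs[:,0]<28)&(hs[:,0]>14)&(hs[:,2]>80)
m=br&(abs(q[:,1])<12)&(q[:,0]>9)&(q[:,0]<25)&(q[:,2]>-15)&(q[:,2]<15)
ex('plate a',m,a);ex('plate l',m,l);ex('tool z',m,q[:,2]);ex('z',m,z)
print('hist tool z',np.histogram(q[m,2],np.arange(-12,14,2)))
k=(abs(l)<9)&(((a>125)&(a<180))|((a>20)&(a<80)))&(z>60)&(z<85)
print('beam top at 102',np.polyval(np.polyfit(a[k],z[k],1),102).round(2),np.polyfit(a[k],z[k],1)[0].round(3))
E
python3 m.py
```

```text
t 19.225 a,l,z mm [102.8   1.1  82.3] xyz [0.5565 0.1168 0.0823] xax [-0.996  0.091 -0.   ] zax [-0.007 -0.08  -0.997] F [ 0.4 -0.  -0.5] w 0.013134450671165266
no nose
plate a 1059 [ 95.8  96.4 103.  109.6 110. ]
plate l 1059 [10.2 10.6 17.7 21.3 21.4]
tool z 1059 [-4.1 -3.7 -2.4 10.9 12.7]
z 1059 [69.7 71.3 84.6 86.1 86.4]
hist tool z (array([  0,   0,   0,  11, 663, 129,  48,  36,  39,  38,  40,  33]), array([-12, -10,  -8,  -6,  -4,  -2,   0,   2,   4,   6,   8,  10,  12]))
beam top at 102 72.69 -0.08
```

Request:
play_rows(
  rows=[
    {"tx": -2, "ty": 0, "tz": 0, "wx": 0, "wy": 0, "wz": 0, "gripper": 0},
    {"tx": 0, "ty": 0, "tz": 2.5, "wx": 0, "wy": 0, "wz": 0, "gripper": 0},
    {"tx": 0, "ty": 0, "tz": 2, "wx": 0, "wy": 0, "wz": 0, "gripper": 0},
    {"tx": 0, "ty": 0, "tz": 1, "wx": 0, "wy": 0, "wz": 0, "gripper": 0},
    {"tx": 0, "ty": 0, "tz": 0, "wx": 0, "wy": 0, "wz": 0, "gripper": 0},
    {"tx": 0, "ty": 0, "tz": 0, "wx": 0, "wy": 0, "wz": 0, "gripper": 0},
  ],
)

```text
time: 20.08
ee_pos: [0.5583, 0.1162, 0.0766]
ee_rot: [-0.002, 0.045, 0.998, -0.04]
contact_force: [-0.4, -0.0, -0.7]
width: 0.0134
grasp_force: 30.6
```

```bash
python3 m.py
```

```text
t 20.075 a,l,z mm [102.4  -0.7  76.6] xyz [0.5583 0.1162 0.0766] xax [-0.996  0.091 -0.   ] zax [-0.007 -0.08  -0.997] F [-0.4 -0.  -0.7] w 0.013439853250587032
no nose
plate a 1091 [ 94.7  95.9 102.5 109.4 109.5]
plate l 1091 [ 8.4  8.7 15.8 19.5 19.6]
tool z 1091 [-3.9 -3.6 -2.3 11.5 12.7]
z 1091 [64.1 65.1 78.8 80.2 80.6]
hist tool z (array([  0,   0,   0,   4, 628, 179,  42,  56,  43,  41,  33,  40]), array([-12, -10,  -8,  -6,  -4,  -2,   0,   2,   4,   6,   8,  10,  12]))
beam top at 102 72.68 -0.08
```

Request:
play_rows(
  rows=[
    {"tx": 0, "ty": 0, "tz": 0.5, "wx": 0, "wy": 0, "wz": 0, "gripper": 0},
    {"tx": 0, "ty": 0, "tz": 0, "wx": 0, "wy": 0, "wz": 0, "gripper": 0},
  ],
)

```text
time: 20.42
ee_pos: [0.5583, 0.1161, 0.076]
ee_rot: [-0.002, 0.045, 0.998, -0.04]
contact_force: [0.2, -0.3, -1.1]
width: 0.0134
grasp_force: 30.6
```

Request:
play_rows(
  rows=[
    {"tx": 0, "ty": 0, "tz": 0.4, "wx": 0, "wy": 0, "wz": 0, "gripper": 0},
    {"tx": 0, "ty": 0, "tz": 0, "wx": 0, "wy": 0, "wz": 0, "gripper": 0},
  ],
)

```text
time: 20.68
ee_pos: [0.5583, 0.1161, 0.0755]
ee_rot: [-0.002, 0.045, 0.998, -0.04]
contact_force: [-0.4, -0.5, -0.4]
width: 0.0137
grasp_force: 30.6
```

Request:
play_rows(
  rows=[
    {"tx": 0, "ty": 0, "tz": 0.4, "wx": 0, "wy": 0, "wz": 0, "gripper": 0},
    {"tx": 0, "ty": 0, "tz": 0, "wx": 0, "wy": 0, "wz": 0, "gripper": 0},
  ],
)

```text
time: 20.92
ee_pos: [0.5583, 0.116, 0.0751]
ee_rot: [-0.002, 0.045, 0.998, -0.04]
contact_force: [1.0, 0.5, -0.6]
width: 0.0137
grasp_force: 30.6
```

```bash
python3 m.py; python3 -c "
from h import *
print([robot.observe()['contact_force'].round(2) if hasattr(robot.observe()['contact_force'],'round') else robot.observe()['contact_force']])"
```

```text
t 20.925 a,l,z mm [102.2  -0.7  75.1] xyz [0.5583 0.116  0.0751] xax [-0.996  0.091  0.   ] zax [-0.007 -0.08  -0.997] F [ 1.   0.5 -0.6] w 0.013725868793368526
no nose
plate a 1093 [ 94.7  95.7 102.3 109.3 109.4]
plate l 1093 [ 8.5  8.8 15.9 19.5 19.6]
tool z 1093 [-3.9 -3.7 -2.3 11.8 12.8]
z 1093 [62.2 63.4 77.4 78.9 79.3]
hist tool z (array([  0,   0,   0,   6, 656, 146,  43,  51,  40,  39,  44,  37]), array([-12, -10,  -8,  -6,  -4,  -2,   0,   2,   4,   6,   8,  10,  12]))
beam top at 102 72.69 -0.08
[array([ 0.3 , -0.47,  0.18])]
```

Request:
play_rows(
  rows=[
    {"tx": 0, "ty": 0, "tz": 0.2, "wx": 0, "wy": 0, "wz": 0, "gripper": 0},
    {"tx": 0, "ty": 0, "tz": 0, "wx": 0, "wy": 0, "wz": 0, "gripper": 0.4},
    {"tx": 0, "ty": 0, "tz": 0, "wx": 0, "wy": 0, "wz": 0, "gripper": 0.4},
    {"tx": 0, "ty": 0, "tz": 0, "wx": 0, "wy": 0, "wz": 0, "gripper": 0.4},
    {"tx": 0, "ty": 0, "tz": -10, "wx": 0, "wy": 0, "wz": 0, "gripper": 0.4},
    {"tx": 0, "ty": 0, "tz": -20, "wx": 0, "wy": 0, "wz": 0, "gripper": 0.4},
    {"tx": 0, "ty": 0, "tz": -30, "wx": 0, "wy": 0, "wz": 0, "gripper": 0.4},
    {"tx": 0, "ty": 0, "tz": -20, "wx": 0, "wy": 0, "wz": 0, "gripper": 0.4},
  ],
)

```text
time: 22.02
ee_pos: [0.5594, 0.1227, 0.1576]
ee_rot: [-0.001, 0.045, 0.998, -0.04]
contact_force: [-0.4, -0.4, -0.4]
width: 0.0339
grasp_force: 0.0
```

Request:
play_rows(
  rows=[
    {"tx": 50, "ty": -40, "tz": -20, "wx": 0, "wy": 0, "wz": 0, "gripper": 0.4},
    {"tx": 50, "ty": -30, "tz": -20, "wx": 0, "wy": 0, "wz": 0, "gripper": 0.4},
    {"tx": 40, "ty": -30, "tz": 0, "wx": 0, "wy": 0, "wz": 0, "gripper": 0.4},
    {"tx": 20, "ty": -30, "tz": 0, "wx": 0, "wy": 0, "wz": 0, "gripper": 0.4},
    {"tx": 0, "ty": -30, "tz": 0, "wx": 0, "wy": 0, "wz": 0, "gripper": 0.4},
    {"tx": 0, "ty": -30, "tz": 0, "wx": 0, "wy": 0, "wz": 0, "gripper": 0.4},
    {"tx": 0, "ty": 0, "tz": 0, "wx": 0, "wy": 0, "wz": 0, "gripper": 0.4},
  ],
)

```text
time: 22.9
ee_pos: [0.3861, -0.0474, 0.2092]
ee_rot: [-0.001, 0.047, 0.998, -0.04]
contact_force: [0.3, 0.2, 0.5]
width: 0.0344
grasp_force: 0.0
```

```bash
python3 -c "
from h import *
st()
for n in('top','scene'):
    c=robot.camera(n); P=cloud(c).reshape(-1,3)
    a=(P[:,:2]-O)@D*1000;l=(P[:,:2]-O)@N*1000;z=P[:,2]*1000
    k=(abs(l)<8)&(((a>125)&(a<270))|((a>20)&(a<80)))&(z>52)&(z<90)
    pf=np.polyfit(a[k],z[k],1);print(n,k.sum(),'slope',pf[0].round(3),'top at 102',np.polyval(pf,102).round(1))
    for lo,hi in((112,122),(90,110),(74,84)):
        m=(abs(a-102)<25)&(abs(l)<25)&(z>lo)&(z<hi)
        if m.sum()>3: print(lo,m.sum(),'a',np.percentile(a[m],[2,50,98]).round(1),'l',np.percentile(l[m],[2,50,98]).round(1),'z',np.percentile(z[m],[50,98]).round(1))
c=robot.camera('scene');save(cv2.resize(c['img'][190:290,260:460],(800,400)),'fin.png')
"
```

```text
t 22.9 a,l,z mm [-76.1 156.1 209.2] xyz [ 0.3861 -0.0474  0.2092] xax [-0.996  0.093 -0.001] zax [-0.006 -0.08  -0.997] F [0.3 0.2 0.5] w 0.03442379930246259
top 671 slope -0.083 top at 102 73.8
112 49 a [ 98.5 104.9 112. ] l [-7.  -0.7  5.9] z [116.3 119.9]
90 19 a [ 96.3  97.6 108.7] l [-6.8  2.2  6.5] z [ 98.3 108.1]
74 144 a [ 78.1  95.9 121.2] l [-19.2   2.9  17.4] z [77.  80.9]
scene 375 slope -0.082 top at 102 75.3
112 46 a [ 98.6 105.7 113.6] l [-12.5  -6.4   5.8] z [116.3 120.5]
90 61 a [ 97.5 101.2 112.4] l [-12.7  -8.9   6.7] z [101.1 109.1]
74 133 a [ 77.8  97.8 124.2] l [-23.   -8.2  14.3] z [77.3 82.8]
```

View pics/fin.png

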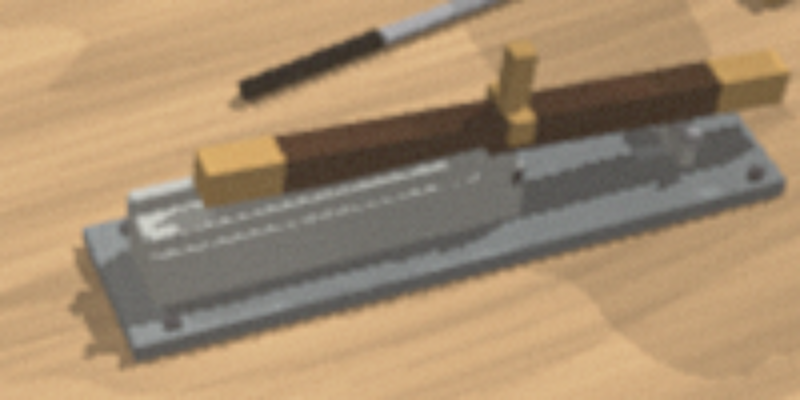

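The picture shows the saddle astride the arm at (517,100) of the crop, above the bed's end at (517,180). The arm is tipped onto the roller. The measured saddle middle is about 0.5 mm past the edge, with the plate seated. Handing in.

```bash
python3 -c "
from h import *
print(robot.job_done())"
```

```text
the job is handed in; nothing more can be done
None
```

I handed the job in with the arm tipped onto the rest at the first 4 mm step that tipped it, so its balance point should be at most about 4 mm past the edge. The brass saddle is seated on it about 0.5 mm past the edge by camera and released; the hand-in returned no verdict.

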